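# Fetch the mouse from behind the ornaments on the desk

## Robot

A 6-joint arm with a two-finger parallel gripper is mounted at the origin on the work surface. World frame = base frame: x ahead of the robot, y to its left, z up, the work surface at z = 0. Lengths are in mm, angles in rad, forces in N, time in s.
With the tool pointing down it reaches from about 275 to 1000 mm from the base axis. Payload 8.4 kg.
Tool frame: the origin (TCP) lies at the very end of the fingers, on their centre line; the grasp point (between the pads) lies 19 mm behind it; z points along the fingers, y is the line along which they close (so a half turn about z gives the same grasp; the last joint's range is limited). The gripper opens to 85 mm and grips with 20 to 120 N. Pads are 22 mm wide; open, the fingers measure 114 mm over their backs; the gripper's body (76 mm by 85 mm) begins 54 mm behind the grasp point. The pads swing forward as they close: fully open they stand 13 mm farther back than shut.
Start: joints at [1.159, 0.353, 1.633, -0, 1.155, -0.002], TCP at [249.015, 573.253, 231.281] pointing down, gripper open.
Joint ranges: [-2.63, 2.63], [-0.92, 2.1], [0.06, 2.66], [-1.3, 4.44], [0, 2.69], [-3.02, 3.02]. Speed limits (rad/s): [2.22, 2.22, 2.79, 3.14, 3.14, 3.14].

## Interface

Orientations are given as [roll, pitch, yaw] about the fixed x, y, z axes, in that order (R = Rz(yaw) Ry(pitch) Rx(roll)).
In Python, from rig import sensors, grab_frame, camera_params, order gives the robot as it stands. The module is installed in compiled form; this text tells all that it offers.
- The arm moves only by the tool move_arm, never from a script. Its argument "motion" is a list of rows, each a list of 7 numbers: the turn, a rotation vector about the tool's x, y, z in parts of the range, where 1.0 means pi/2 rad, then the shift along the tool's x, y, z in normalised numbers (1 is 0.5 m), then the finger opening in m, from 0 to 0.0854. A call has 1 to 8 rows; each row is the pose to reach, as a shift and turn from the pose commanded when the call began, along the tool's axes at that moment; what a row does not reach only later rows make up. A row lasts 1/8 s, in which the tool goes at most 62.5 mm and 10.7 degrees, less where a joint would pass 70% of its speed; a pose out of reach is approached as far as the arm can. Shift and turn numbers lie between -1 and 1, and a call with a number outside is refused. A call with a gripper value outside its range is refused whole. The fingers move at their own pace and stop on an object; "grip_force" is the grip in N (left out, the last holds). Time passes only in rows, so rows that repeat a pose let the fingers close. It gives the time, the measured TCP pose, the force, the opening and the grip force at its end, in the units of the state.
- sensors.sense(): the state, without advancing time (a new reading comes with each control period).
- grab_frame(name): name is "scene" or "top" or "wrist"; returns (picture, depth): 480x640x3 uint8, red, green, blue; 480x640 float32, mm along the optical axis (not along the pixel's ray), 0 where there is no reading.
- camera_params(name): a dict with "camera_matrix" (3x3 intrinsics, pixels), "world_from_camera" (4x4, takes a point from camera to world coordinates). Camera axes: x right, y down, z forward; pixel columns grow to the right and rows downward; lengths in mm; the calibration is good to about 2 mm. A picture is of the moment at which its call begins: read the wrist's pose just before it. camera_params takes no time and is no camera call; for the wrist camera it gives the pose at the moment of the call.
- order.sign_off(): hands the job in; it is judged then, once.
The state is a dict: "clock": time; "qpos": joint angles; "qvel": joint speeds; "joint_efforts": joint torques, N m; "eef_pos": TCP position; "tcp_rot": TCP orientation; "contact_force": force on the tool from outside, world axes, zero at the start; "wrist_torque": the same for the moment, N m; "opening": opening from 0.0 (shut) to 1.0 (fully open); "grasp_force": force on a finger pad.
Only numpy, scipy, OpenCV 4.12 (cv2) and the standard library are available. Lean on these libraries where they do the work, as an engineer would, in place of code of your own. Each camera call takes 0.05 s, during which the arm holds its last target. There are 200 camera calls.

## Task

Get the desk ready for work: the computer mouse has ended up hemmed in by the wooden vase, the potted succulent and the upright loudspeaker: stand all three of them in the dark wooden tray, then lay the mouse in the middle of the mouse mat, lying straight along it. Then put the vase, the succulent and the loudspeaker each back on the very spot where it stood at the start. Keep those three upright throughout, and do not shift the mug, the note block or the calculator.

Things in the scene. Friction and masses are not known exactly. Their poses are not given: they have to be found in the camera images.
- vase: Turned vase of pale wood, round, 136 mm tall: foot 42 mm across, widening upward; widest, 54 mm across, from 82 to 100 mm above its underside (grip it there, centre of the fingers 91 mm up); narrow neck, rim 36 mm across. 0.16 kg. Origin: centre of its underside, z up. Starts upright on the desk (z = 0), at a flank or the tail of the mouse.
- plant: Succulent in a white ceramic pot: the pot a straight cylinder 56 mm across and 66 mm tall, leaves above it to 93 mm, within the pot's outline. Grip the pot with the centre of the fingers 52 mm above its underside. 0.24 kg. Origin: centre of its underside, z up. Starts upright on the desk, at a flank or the tail of the mouse.
- speaker: Upright loudspeaker, square section 54 x 54 mm, 114 mm tall, grey fabric sides, black top. Its flat sides face along its own x and y axes (at the start within 0.2 rad of the mouse's). Grip it across two of its parallel sides, 80 mm up. 0.32 kg. Origin: centre of its underside, z up. Starts upright on the desk, at a flank or the tail of the mouse.
- mouse: Black computer mouse, 92 mm long (x, wheel end at +x, pointing away from the robot), 56 mm wide (y), 36 mm tall; flat upright flanks up to 23 mm: grip across them at mid-length, fingertips just over the desk. 0.09 kg. Origin: centre of its underside. At the start one thing stands at each flank (64 mm off along y) and one at its tail (82 mm off along -x), 3 to 9 mm of gap.
- tray: Empty dark wooden tray, fixed, 300 mm long (its x) by 130 mm wide (its y), flat inner floor 288 x 118 mm, 6 mm above the desk, rim 14 mm above the desk, at the left or right of the desk. Origin: centre of its underside, on the desk. There is room for three things in a row along its x, 88 mm apart.
- mat: Grey mouse mat, fixed, 180 x 180 mm, 3 mm thick, on the other side of the desk from the tray. Its x axis points away from the robot. Origin: centre of its underside, on the desk. The mouse shall lie on its middle with its length along the mat's x.
- mug: Blue ceramic mug, 80 mm across, 92 mm tall, with a handle; a bystander standing on the desk beyond the mouse, to the left. Origin: centre of its underside.
- notes: Block of white note paper, 76 x 76 x 26 mm; a bystander lying on the desk, near left. Origin: centre of its underside.
- calculator: Grey pocket calculator, 125 mm (its x) x 72 x 14 mm; a bystander lying on the desk beyond the mouse, to the right. Origin: centre of its underside.
Not all that is in view belongs to the job. Leave any orange or pink look-alike of the plant alone.

How it is judged (in metres and radians):
On the way, in this order (a step that is already met when the one before it is completed fails the run):
1. the vase, the succulent and the loudspeaker all stand upright in the tray, released (x of vase in the frame of tray between -0.125 and 0.125 m and y of vase in the frame of tray between -0.045 and 0.045 m and z of each of vase, plant, speaker in the frame of tray below 0.012 m and angle between each of vase, plant, speaker's own z axis and vertical below 0.12 rad and linear speed of each of vase, plant, speaker below 0.02 m/s and contact force between the fingers and vase below 0.3 N and x of plant in the frame of tray between -0.125 and 0.125 m and y of plant in the frame of tray between -0.045 and 0.045 m and contact force between the fingers and plant below 0.3 N and x of speaker in the frame of tray between -0.125 and 0.125 m and y of speaker in the frame of tray between -0.045 and 0.045 m and contact force between the fingers and speaker below 0.3 N), for 0.2 s.
2. the mouse lies released in the middle of the mat, along it (horizontal distance between mouse and mat below 0.015 m and z of mouse in the frame of mat below 0.008 m and angle between the x axis of mouse and the x axis of mat, either way round below 0.26 rad and angle between mouse's own z axis and vertical below 0.12 rad and linear speed of mouse below 0.02 m/s and contact force between the fingers and mouse below 0.3 N), for 0.2 s.
At the end, for the whole second after the job is handed in: Vase, succulent and loudspeaker each stand upright within 15 mm of where each stood at the start; the mouse lies on the mat with its centre within 15 mm of the mat's centre and its length within 15 degrees of the mat's x; all released and at rest (all of step 2 and distance of each of vase, plant, speaker from where it was at the start of the episode below 0.015 m and angle between each of vase, plant, speaker's own z axis and vertical below 0.12 rad and linear speed of each of vase, plant, speaker below 0.02 m/s and contact force between the fingers and vase below 0.3 N and contact force between the fingers and plant below 0.3 N and contact force between the fingers and speaker below 0.3 N); the robot touches nothing.
It fails at once if the vase, the succulent or the loudspeaker tips over (angle between any of vase, plant, speaker's own z axis and vertical above 0.6 rad).
It fails at once if the mug, the note block or the calculator is shifted by more than 20 mm (distance of any of mug, notes, calculator from where it was at the start of the episode above 0.02 m).
It also fails if it takes over 136 s, if anything falls off the work surface, if the arm or the gripper's body presses on something with over 40 N, if the wrist force passes 120 N, or if a joint passes its speed limit or range.

## Working session

There is one attempt and no reset: what is moved stays moved. The work goes in short steps, Python scripts to look and compute and a tool call to move; the robot and the scene stay as the last step left them, time stands still between calls to the robot, and variables do not carry over. Pictures are saved under pics/ and viewed, at most 14 in all, crops included, and the job is handed in when it is done.

Besides the shell and the picture viewer there is one more tool, called after "Call:" as a command line: name --pt "numbers of a row" for each row, then --argument value for the rest. move_arm: Moves the arm, as the interface text tells. Its arguments: {"type":"object","properties":{"motion":{"type":"array","items":{"type":"array","items":{"type":"number"}}},"grip_force":{"type":"number"}},"required":["motion"]}

```bash
mkdir -p pics; python3 - <<'E'
from rig import sensors,grab_frame,camera_params
import cv2,numpy as np
print(sensors.sense())
for n in("top","scene"):
    p,d=grab_frame(n);cv2.imwrite(f"pics/{n}0.png",p[:,:,::-1]);np.savez(f"{n}0.npz",p=p,d=d)
    c=camera_params(n);print(n,np.round(c["camera_matrix"],1).tolist(),np.round(c["world_from_camera"],3).tolist())
E
```

```text
{'clock': 0.0, 'qpos': array([ 1.15860664e+00,  3.53627933e-01,  1.63415471e+00,  6.88245084e-06,
        1.15518887e+00, -2.41587962e-03]), 'qvel': array([ 8.50055954e-04, -2.14167429e-04, -1.23761103e-03,  1.92852895e-05,
        1.10698496e-03,  7.90603755e-04]), 'joint_efforts': array([ 2.06465156e-03, -6.05237174e+01, -3.42087293e+01,  1.93959067e-05,
        8.94489902e-03, -1.68030187e-06]), 'eef_pos': array([248.81464987, 572.81087791, 230.56549737]), 'tcp_rot': array([-3.14021381e+00, -9.62387335e-06,  2.73181606e+00]), 'contact_force': array([-0.49440279, -0.1144432 , -0.58157543]), 'wrist_torque': array([0.00477573, 0.01339512, 0.01116417]), 'grasp_force': 0.0, 'opening': 0.9982386250913236}
top [[441.7, 0.0, 315.7], [0.0, 441.7, 242.6], [0.0, 0.0, 1.0]] [[-0.021, -0.993, 0.112, 454.597], [-0.999, 0.024, 0.026, -9.234], [-0.028, -0.112, -0.993, 999.271], [0.0, 0.0, 0.0, 1.0]]
scene [[609.5, 0.0, 320.7], [0.0, 609.5, 226.9], [0.0, 0.0, 1.0]] [[-0.881, 0.239, -0.409, 1126.363], [0.474, 0.471, -0.744, 1021.546], [0.015, -0.849, -0.528, 771.562], [0.0, 0.0, 0.0, 1.0]]
```

View pics/top0.png

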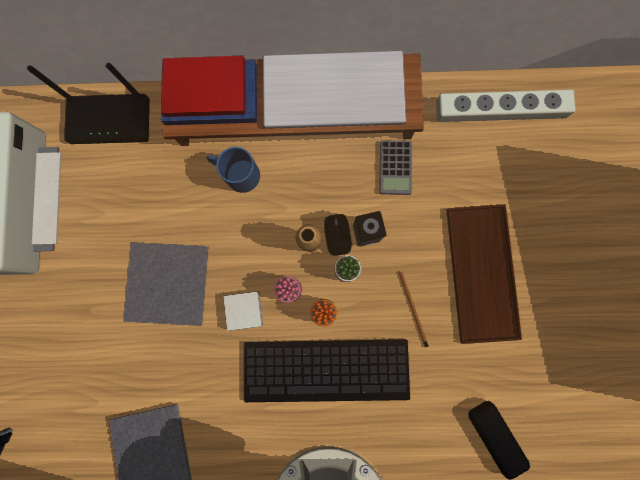

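View pics/scene0.png

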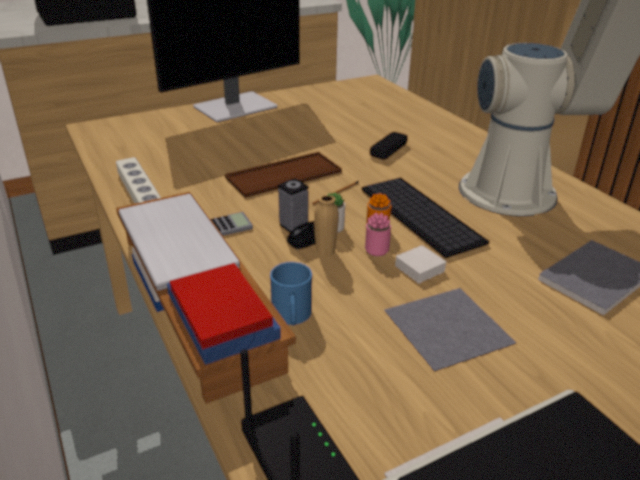

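Top view: vase (309,237), mouse (338,234), loudspeaker (369,228), green succulent (348,268), tray (484,273), mat (166,284). Look-alikes for these things:
- Pink plant (288,289) and orange plant (324,312): not the succulent, which is the green one in a white pot.
- Grey pad (150,445): not the mat, because it is thick and not square.
- Black case (498,440): not the mouse.

In the scene view the vase is at (327,225), the loudspeaker at (293,205) and the mouse at (302,235).

```bash
cat > h.py <<'E'
from rig import sensors,grab_frame,camera_params
import cv2,numpy as np
def cloud(d,c):
    K=c["camera_matrix"];T=c["world_from_camera"];v,u=np.mgrid[:d.shape[0],:d.shape[1]]
    P=np.stack([(u-K[0,2])/K[0,0]*d,(v-K[1,2])/K[1,1]*d,d],-1)@T[:3,:3].T+T[:3,3]
    P[d<=0]=np.nan
    return P
def ray(uv,z,c):
    K=c["camera_matrix"];T=c["world_from_camera"];uv=np.atleast_2d(uv).astype(float)
    r=np.c_[(uv-K[[0,1],2])/K[[0,1],[0,1]],np.ones(len(uv))]@T[:3,:3].T
    return (T[:3,3]+r*((z-T[2,3])/r[:,2:]))[:,:2]
def rect(xy):
    (c,s,a)=cv2.minAreaRect(np.float32(xy)); return np.round([*c,*s,a],1)
def big(m):
    n,l,s,_=cv2.connectedComponentsWithStats(np.uint8(m)); return l==1+np.argmax(s[1:,4])
E
cat > m.py <<'E'
from h import *
for n in("top","scene"):
    z=np.load(f"{n}0.npz");p,d=z["p"],z["d"];c=camera_params(n);P=cloud(d,c);X,Y,Z=np.moveaxis(P,-1,0)
    hsv=cv2.cvtColor(p,cv2.COLOR_RGB2HSV);H,S,V=[hsv[...,i].astype(int) for i in range(3)]
    # centre neighbourhood from top seeds
    if n=="top": seed={k:P[v,u].round(0) for k,(u,v) in dict(vase=(309,237),mouse=(338,234),speaker=(369,228),plant=(348,268),tray=(484,273),mat=(166,284),pink=(288,289),orange=(324,312),mug=(238,165),notes=(242,311),calc=(396,170),case=(498,440)).items()};print(seed)
    for k,r,lo,hi in(("vase",40,125,150),("vase",40,75,110),("speaker",45,106,125),("plant",36,55,110),("mouse",52,12,45),("mug",60,82,105),("pink",40,20,120),("orange",40,20,120)):
        s=seed[k];m=(np.hypot(X-s[0],Y-s[1])<r)&(Z>lo)&(Z<hi)
        if k=="mouse": m&=(V<70)
        if m.sum()>5:
            m=big(m);(cx,cy),rad=cv2.minEnclosingCircle(np.float32(P[m][:,:2]));print(n,k,lo,m.sum(),"zmed,max",np.percentile(Z[m],[50,98]).round(),"rect",rect(P[m][:,:2]),"circ",round(cx),round(cy),round(rad))
    for k,r,zz in(("tray",180,14),("mat",150,3)):
        s=seed[k];m=(np.hypot(X-s[0],Y-s[1])<r)
        m&=((V<110)&(Z<25)) if k=="tray" else ((S<60)&(Z<15))
        m=big(m);vv,uu=np.nonzero(m);print(n,k,m.sum(),"z",np.percentile(Z[m],[2,50,98]).round(1),"rect",rect(ray(np.c_[uu,vv],zz,c)))
E
python3 m.py
```

```text
{'vase': array([563.,  26., 137.]), 'mouse': array([581., -34.,  37.]), 'speaker': array([581., -94., 116.]), 'plant': array([504., -51.,  82.]), 'tray': array([ 490., -357.,    5.]), 'mat': array([481., 358.,   5.]), 'pink': array([463.,  73.,  91.]), 'orange': array([415.,   1.,  86.]), 'mug': array([753., 193.,   5.]), 'notes': array([418., 180.,  28.]), 'calc': array([ 728., -170.,   14.]), 'case': array([ 143., -353.,   35.])}
top vase 125 236 zmed,max [136. 139.] rect [568.6  30.1  31.7  34.3  88.6] circ 568 30 17
top vase 75 96 zmed,max [104. 110.] rect [561.3  26.8  38.1  53.3  23.5] circ 568 30 27
top speaker 106 702 zmed,max [114. 118.] rect [586.6 -97.1  54.2  54.1  11.5] circ 586 -97 36
top plant 55 545 zmed,max [77. 92.] rect [504.7 -50.9  52.8  54.8  88.5] circ 505 -50 28
top mouse 12 910 zmed,max [31. 37.] rect [583.9 -32.2  90.7  55.4   7.3] circ 584 -33 46
top mug 82 268 zmed,max [90. 93.] rect [802.9 192.2  84.   17.6  89.8] circ 795 192 42
top pink 20 570 zmed,max [77. 93.] rect [463.3  78.4  54.   54.6  89.2] circ 464 79 28
top orange 20 563 zmed,max [77. 92.] rec
[... 365 characters left out ...]
571 35 27
scene speaker 106 319 zmed,max [115. 118.] rect [587.5 -96.3  54.6  58.5  13.1] circ 587 -96 36
scene plant 55 174 zmed,max [79. 93.] rect [495.6 -45.   36.5  48.2   2.5] circ 502 -44 25
scene mouse 12 600 zmed,max [29. 42.] rect [595.6 -41.4  98.2  61.7  66.1] circ 583 -34 50
scene mug 82 401 zmed,max [90. 95.] rect [733.6 184.9  72.4  81.5  18.9] circ 729 183 41
scene pink 20 796 zmed,max [62. 92.] rect [465.9  82.   54.   55.4  53.3] circ 464 82 31
scene orange 20 472 zmed,max [70. 92.] rect [418.1   7.   47.4  55.2  36. ] circ 415 6 29
scene tray 2658 z [ 1.1  7.7 16. ] rect [ 495.8 -339.4  305.8  161.1    1.9]
scene mat 5832 z [0.9 4.1 7.1] rect [483.  360.8 179.3 178.8  85.8]
```

```bash
cat >> h.py <<'E'
def plan(*tg):
    """tg: (x,y,z,yaw) mm/rad, tool pointing down -> [turn z, shift xyz m] in tool axes of now"""
    from scipy.spatial.transform import Rotation as R
    s=sensors.sense();R0=R.from_euler("xyz",s["tcp_rot"]);p=s["eef_pos"]
    print("now",p.round(1),s["tcp_rot"].round(3),"q",s["qpos"].round(2),"open",round(s["opening"],3),"gf",round(s["grasp_force"],1),"t",s["clock"])
    for x,y,z,w in tg:
        r=(R0.inv()*R.from_euler("xyz",[np.pi,0,w])).as_rotvec()
        print((x,y,z,w),"turn",r.round(3),"shift",(R0.inv().apply(np.array([x,y,z])-p)/1000).round(4))
E
python3 - <<'E'
from h import *
z=np.load("top0.npz");p,d=z["p"],z["d"];c=camera_params("top")
cv2.imwrite("pics/crop.png",cv2.resize(p[200:330,230:400,::-1],None,fx=4,fy=4,interpolation=2))
hsv=cv2.cvtColor(p,cv2.COLOR_RGB2HSV);print(hsv[273,[425,438,444,448,455,484,510,516,519,524,530,540]].tolist())
for t in(60,70,80,90):
    m=np.zeros(d.shape,bool);m[190:360,430:540]=hsv[190:360,430:540,2]<t
    m=cv2.morphologyEx(np.uint8(m),2,np.ones((5,5)));m=big(m);vv,uu=np.nonzero(m);print(t,m.sum(),rect(ray(np.c_[uu,vv],14,c)),rect(ray(np.c_[uu,vv],0,c)))
plan((568,30,200,3.1416),(568,30,72,3.1416),(568,30,200,0))
E
```

```text
[[16, 138, 163], [16, 135, 155], [16, 137, 151], [16, 135, 98], [11, 163, 61], [10, 184, 68], [9, 162, 41], [16, 137, 156], [16, 140, 157], [15, 138, 118], [16, 141, 103], [15, 138, 102]]
60 736 [ 495.9 -407.4  276.3   13.9    2.9] [ 496.5 -413.1  280.3   14.1    2.9]
70 1758 [ 491.1 -385.9  295.2   60.5    3.2] [ 491.6 -391.3  299.4   61.3    3.2]
80 8134 [ 490.3 -350.2  297.4  132.5    2.8] [ 490.8 -355.   301.6  134.4    2.8]
90 8244 [ 490.6 -350.2  298.6  133.3    2.7] [ 491.1 -355.1  302.9  135.2    2.7]
now [248.9 572.9 230.6] [-3.14  -0.     2.732] q [ 1.16  0.35  1.63 -0.    1.16 -0.  ] open 1.0 gf 0.0 t 0.1
(568, 30, 200, 3.1416) turn [-0.001 -0.    -0.41 ] shift [-0.509  -0.3707  0.0311]
(568, 30, 72, 3.1416) turn [-0.001 -0.    -0.41 ] shift [-0.509  -0.3706  0.1591]
(568, 30, 200, 0) turn [-0.000e+00  2.000e-03  2.732e+00] shift [-0.509  -0.3707  0.0311]
```

View pics/crop.png

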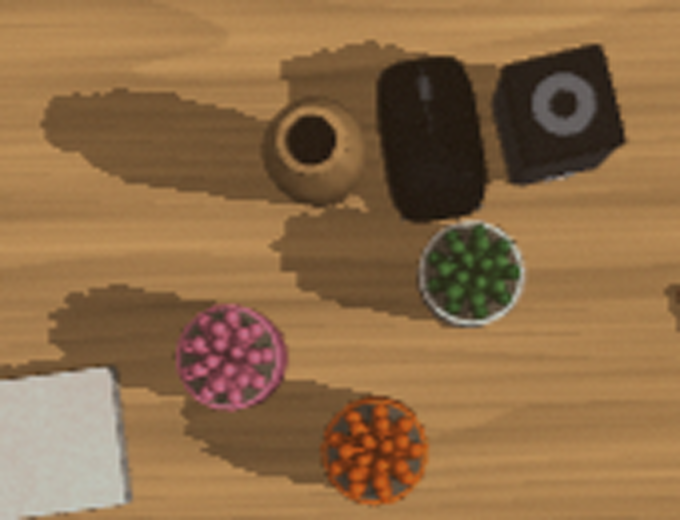

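The crop shows the vase (315,150), mouse (432,135) with the wheel end up, loudspeaker (560,110) and green succulent (472,272). The pink and orange plants are separate, at (232,355) and (375,450), so the choice stands. Now I move to the vase.

The manual's scale: shifts go in shares of 0.5 m and turns go in shares of pi/2 rad. Converting my numbers, -0.339 m / 0.5 = -0.678, -0.031 m / 0.5 = -0.062, -0.273 rad / 1.5708 = -0.1738.

Call:
move_arm --pt "0 0 -0.0216 -0.084 -0.062 0.006 0.085" --pt "0 0 -0.0433 -0.17 -0.124 0.01 0.085" --pt "0 0 -0.0649 -0.254 -0.186 0.016 0.085" --pt "0 0 -0.0872 -0.34 -0.248 0.02 0.085" --pt "0 0 -0.1089 -0.424 -0.308 0.026 0.085" --pt "0 0 -0.1305 -0.508 -0.37 0.032 0.085" --pt "0 0 -0.1522 -0.594 -0.432 0.036 0.085" --pt "0 0 -0.1738 -0.678 -0.494 0.04 0.085" --grip_force 40

```text
clock: 1.1
eef_pos: [462.1, 210.0, 211.1]
tcp_rot: [-3.142, -0.0, 3.006]
contact_force: [1.3, 0.3, -0.2]
opening: 0.997
grasp_force: 0.0
```

```bash
python3 - <<'E'
from h import *
plan((568,30,200,np.pi))
E
```

```text
now [462.1 210.  211.1] [-3.142 -0.     3.006] q [ 0.42  0.19  1.9  -0.    1.05 -1.01] open 0.997 gf 0.0 t 1.1
(568, 30, 200, 3.141592653589793) turn [-0.    -0.    -0.136] shift [-0.1293 -0.164   0.0111]
```

In the tool's units: -0.164 m / 0.5 = -0.328, -0.129 m / 0.5 = -0.258, -0.136 rad / 1.5708 = -0.0866.

Call:
move_arm --pt "0 0 -0.0216 -0.064 -0.082 0.006 0.085" --pt "0 0 -0.0433 -0.13 -0.164 0.012 0.085" --pt "0 0 -0.0649 -0.194 -0.246 0.018 0.085" --pt "0 0 -0.0866 -0.258 -0.328 0.022 0.085" --pt "0 0 -0.0866 -0.258 -0.328 0.022 0.085" --pt "0 0 -0.0866 -0.258 -0.328 0.022 0.085"

```text
clock: 1.85
eef_pos: [566.4, 31.6, 199.8]
tcp_rot: [3.141, -0.001, 3.14]
contact_force: [0.3, -0.2, -0.4]
opening: 0.992
grasp_force: 0.0
```

```bash
python3 - <<'E'
from h import *
p,d=grab_frame("wrist");c=camera_params("wrist");P=cloud(d,c);cv2.imwrite("pics/w1.png",p[:,:,::-1])
X,Y,Z=np.moveaxis(P,-1,0)
for k,(x,y,lo,hi) in dict(vase=(568,30,125,150),speaker=(587,-97,106,125),plant=(505,-50,55,110)).items():
    m=(np.hypot(X-x,Y-y)<42)&(Z>lo)&(Z<hi)
    print(k,m.sum(),m.sum()and(rect(P[m][:,:2]),np.percentile(Z[m],[50,98]).round()))
plan((568,30,72,np.pi))
E
```

```text
vase 3374 (array([569. ,  30.2,  34.5,  34.1,   2.9]), array([137., 139.]))
speaker 8140 (array([587.2, -96. ,  54.1,  54.7,  12. ]), array([115., 117.]))
plant 6290 (array([505.6, -49.6,  55.1,  55. ,  33.1]), array([79., 93.]))
now [566.3  32.2 200. ] [ 3.141e+00 -1.000e-03  3.141e+00] q [ 0.05  0.3   1.79  0.    1.06 -1.52] open 0.992 gf 0.0 t 1.9
(568, 30, 72, 3.141592653589793) turn [ 0.    -0.001 -0.001] shift [-0.0018 -0.0022  0.128 ]
```

View pics/w1.png

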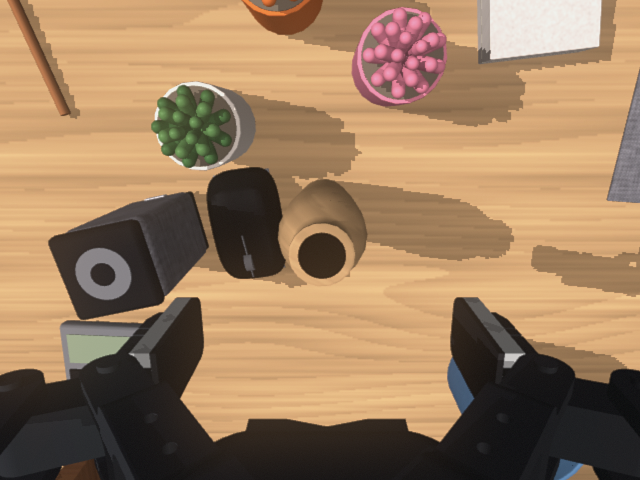

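The wrist view at 200 mm shows the vase rim (322,255), mouse (246,222), loudspeaker (105,272) and green succulent (197,125). Heights are 137, 115 and 93 mm, matching the text, and positions agree with the top view to about 1 mm.

In the tool's units: 0.128 m / 0.5 = 0.256, -0.002 m / 0.5 = -0.004.

Call:
move_arm --pt "0 0 0 -0.004 -0.004 0.07 0.085" --pt "0 0 0 -0.004 -0.004 0.14 0.085" --pt "0 0 0 -0.004 -0.004 0.21 0.085" --pt "0 0 0 -0.004 -0.004 0.256 0.085" --pt "0 0 0 -0.004 -0.004 0.256 0.085" --pt "0 0 0 -0.004 -0.004 0.256 0.045" --pt "0 0 0 -0.004 -0.004 0.256 0.045" --pt "0 0 0 -0.004 -0.004 0.256 0.045" --grip_force 40

```text
clock: 2.9
eef_pos: [570.0, 29.8, 73.9]
tcp_rot: [3.141, 0.003, 3.141]
contact_force: [-0.7, 1.1, 6.5]
opening: 0.618
grasp_force: 41.7
```

Call:
move_arm --pt "0 0 0 0 0 0 0.045" --pt "0 0 0 0 0 0 0.045"

```text
clock: 3.15
eef_pos: [570.0, 29.8, 73.9]
tcp_rot: [3.141, 0.003, 3.141]
contact_force: [-0.2, 0.2, 7.2]
opening: 0.614
grasp_force: 41.7
```

```bash
python3 - <<'E'
from h import *
plan((568.6,30.2,220,np.pi),(578,-346,220,np.pi),(578,-346,79,np.pi))
E
```

```text
now [570.   29.8  73.9] [3.141e+00 3.000e-03 3.141e+00] q [ 0.05  0.46  1.87  0.    0.8  -1.52] open 0.614 gf 41.7 t 3.15
(568.6, 30.2, 220, 3.141592653589793) turn [ 0.     0.003 -0.001] shift [ 0.0011  0.0005 -0.1461]
(578, -346, 220, 3.141592653589793) turn [ 0.     0.003 -0.001] shift [-0.0088 -0.3757 -0.1462]
(578, -346, 79, 3.141592653589793) turn [ 0.     0.003 -0.001] shift [-0.0084 -0.3758 -0.0052]
```

In the tool's units: -0.21 m / 0.5 = -0.42, -0.003 m / 0.5 = -0.006.

Call:
move_arm --pt "0 0 0 0 0 -0.04 0.045" --pt "0 0 0 0 0 -0.12 0.045" --pt "0 0 0 0 0 -0.22 0.045" --pt "0 0 0 0 -0.04 -0.292 0.045" --pt "0 0 0 -0.004 -0.12 -0.292 0.045" --pt "0 0 0 -0.006 -0.22 -0.292 0.045" --pt "0 0 0 -0.008 -0.32 -0.292 0.045" --pt "0 0 0 -0.01 -0.42 -0.292 0.045"

```text
clock: 4.15
eef_pos: [573.6, -181.9, 219.0]
tcp_rot: [-3.141, 0.001, 3.141]
contact_force: [0.5, 0.9, -2.3]
opening: 0.614
grasp_force: 42.9
```

In the tool's units: -0.166 m / 0.5 = -0.332, -0.001 m / 0.5 = -0.002.

Call:
move_arm --pt "0 0 0 -0.002 -0.1 0 0.045" --pt "0 0 0 -0.004 -0.2 0 0.045" --pt "0 0 0 -0.006 -0.28 0 0.045" --pt "0 0 0 -0.006 -0.332 0 0.045" --pt "0 0 0 -0.006 -0.332 0 0.045" --pt "0 0 0 -0.006 -0.332 0 0.045"

```text
clock: 4.9
eef_pos: [576.6, -345.5, 218.3]
tcp_rot: [3.141, -0.0, 3.141]
contact_force: [-0.2, 0.1, -2.3]
opening: 0.618
grasp_force: 43.0
```

```bash
python3 - <<'E'
from h import *
plan((578,-346,79,np.pi))
E
```

```text
now [ 576.6 -345.5  218.3] [ 3.141 -0.     3.141] q [-0.54  0.44  1.54  0.    1.17 -2.11] open 0.618 gf 43.0 t 4.9
(578, -346, 79, 3.141592653589793) turn [ 0.001 -0.    -0.001] shift [-0.0015 -0.0006  0.1392]
```

In the tool's units: 0.138 m / 0.5 = 0.276, -0.001 m / 0.5 = -0.002.

Call:
move_arm --pt "0 0 0 -0.002 0 0.08 0.045" --pt "0 0 0 -0.002 0 0.16 0.045" --pt "0 0 0 -0.002 0 0.23 0.045" --pt "0 0 0 -0.002 0 0.26 0.045" --pt "0 0 0 -0.002 0 0.276 0.045" --pt "0 0 0 -0.002 0 0.276 0.045" --pt "0 0 0 -0.002 0 0.276 0.085" --pt "0 0 0 -0.002 0 0.276 0.085"

```text
clock: 5.9
eef_pos: [578.3, -346.8, 81.4]
tcp_rot: [-3.141, 0.002, 3.141]
contact_force: [-0.1, 1.1, 0.3]
opening: 0.992
grasp_force: 0.0
```

In the tool's units: -0.13 m / 0.5 = -0.26, -0.08 m / 0.5 = -0.16.

Call:
move_arm --pt "0 0 0 0 0 0 0.085" --pt "0 0 0 0 0 -0.06 0.085" --pt "0 0 0 0 0 -0.16 0.085" --pt "0 0 0 0 0 -0.26 0.085" --pt "0 0 0 0 0 -0.26 0.085"

```text
clock: 6.52
eef_pos: [580.0, -347.8, 215.5]
tcp_rot: [-3.137, 0.007, 3.141]
contact_force: [0.4, 0.2, -0.6]
opening: 0.997
grasp_force: 0.0
```

```bash
python3 - <<'E'
from h import *
p,d=grab_frame("top");P=cloud(d,camera_params("top"));X,Y,Z=np.moveaxis(P,-1,0)
m=(np.hypot(X-578,Y+346)<42)&(Z>130)&(Z<160);print(m.sum(),rect(P[m][:,:2])if m.any() else 0)
p,d=grab_frame("wrist");c=camera_params("wrist");P=cloud(d,c);cv2.imwrite("pics/w2.png",p[:,:,::-1])
X,Y,Z=np.moveaxis(P,-1,0)
m=(np.hypot(X-578,Y+346)<42)&(Z>130)&(Z<155);print(rect(P[m][:,:2]),np.percentile(Z[m],[50,98]))
plan((587,-96.5,210,np.pi+.205))
E
```

```text
215 [ 573.5 -345.8   25.3   35.1    5.1]
[ 576.5 -346.4   34.3   34.2   45.2] [141.06580311 142.64753137]
now [ 577.7 -346.5  210.7] [-3.141e+00  1.000e-03  3.141e+00] q [-0.54  0.45  1.54 -0.    1.15 -2.11] open 0.996 gf 0.0 t 6.625
(587, -96.5, 210, 3.346592653589793) turn [-0.001  0.001 -0.206] shift [-0.0091  0.25    0.0006]
```

View pics/w2.png

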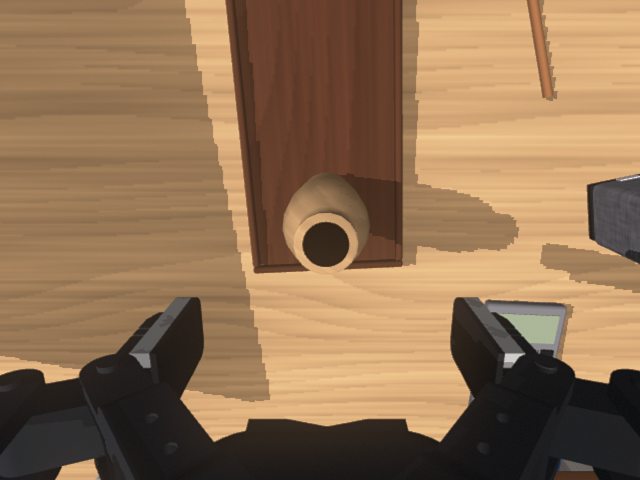

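The vase stands upright in the tray, rim at (326,243), clear of the rim walls, with its top at 142 mm. Next the loudspeaker.

In the tool's units: 0.25 m / 0.5 = 0.5, 0.225 m / 0.5 = 0.45, -0.206 rad / 1.5708 = -0.1311.

Call:
move_arm --pt "0 0 -0.0191 -0.002 0.06 0 0.085" --pt "0 0 -0.0446 -0.006 0.16 0 0.085" --pt "0 0 -0.07 -0.01 0.26 0 0.085" --pt "0 0 -0.0955 -0.014 0.36 0 0.085" --pt "0 0 -0.121 -0.016 0.45 0 0.085" --pt "0 0 -0.1311 -0.018 0.5 0 0.085" --pt "0 0 -0.1311 -0.018 0.5 0 0.085" --pt "0 0 -0.1311 -0.018 0.5 0 0.085"

```text
clock: 7.62
eef_pos: [586.3, -96.8, 209.3]
tcp_rot: [3.141, -0.002, -2.936]
contact_force: [-0.0, 0.0, -0.1]
opening: 0.992
grasp_force: 0.0
```

```bash
python3 - <<'E'
from h import *
p,d=grab_frame("wrist");c=camera_params("wrist");P=cloud(d,c)
X,Y,Z=np.moveaxis(P,-1,0)
m=(np.hypot(X-587,Y+97)<46)&(Z>106)&(Z<125);print(rect(P[m][:,:2]),np.percentile(Z[m],[50,98]))
plan((587,-96.5,61,np.pi+.205))
E
```

```text
[587.1 -97.8  53.2  54.   11.8] [114.9994573  116.96685625]
now [586.4 -97.2 209.5] [ 3.141e+00 -1.000e-03 -2.937e+00] q [-0.17  0.33  1.72 -0.    1.09 -1.94] open 0.998 gf 0.0 t 7.675
(587, -96.5, 61, 3.346592653589793) turn [ 0.    -0.001 -0.001] shift [-0.0009  0.0006  0.1485]
```

In the tool's units: 0.148 m / 0.5 = 0.296, -0.001 m / 0.5 = -0.002.

Call:
move_arm --pt "0 0 0 -0.002 0 0.08 0.085" --pt "0 0 0 -0.002 0 0.16 0.085" --pt "0 0 0 -0.002 0 0.24 0.085" --pt "0 0 0 -0.002 0 0.296 0.085" --pt "0 0 0 -0.002 0 0.296 0.085" --pt "0 0 0 -0.002 0 0.296 0.045" --pt "0 0 0 -0.002 0 0.296 0.045" --pt "0 0 0 -0.002 0 0.296 0.045" --grip_force 50

```text
clock: 8.68
eef_pos: [589.0, -96.8, 63.9]
tcp_rot: [-3.14, 0.003, -2.936]
contact_force: [-1.2, -2.2, 6.5]
opening: 0.624
grasp_force: 53.0
```

Call:
move_arm --pt "0 0 0 0 0 0 0.045" --pt "0 0 0 0 0 0 0.045"

```text
clock: 8.93
eef_pos: [589.0, -96.7, 63.9]
tcp_rot: [-3.14, 0.002, -2.936]
contact_force: [-0.3, -2.6, 7.8]
opening: 0.627
grasp_force: 53.1
```

```bash
python3 - <<'E'
from h import *
plan((587,-96.5,210,np.pi+.205),(490.5,-350,210,np.pi+.05))
E
```

```text
now [589.  -96.7  63.9] [-3.140e+00  2.000e-03 -2.936e+00] q [-0.16  0.51  1.82 -0.    0.81 -1.94] open 0.627 gf 53.1 t 8.925
(587, -96.5, 210, 3.346592653589793) turn [-0.001  0.002  0.   ] shift [ 0.0015  0.0004 -0.1461]
(490.5, -350, 210, 3.191592653589793) turn [-0.001  0.003  0.155] shift [ 0.1477 -0.2281 -0.1461]
```

In the tool's units: -0.165 m / 0.5 = -0.33, -0.146 m / 0.5 = -0.292, 0.05 rad / 1.5708 = 0.0318.

Call:
move_arm --pt "0 0 0 0 0 -0.04 0.045" --pt "0 0 0 0 0 -0.12 0.045" --pt "0 0 0 0 0 -0.22 0.045" --pt "0 0 0.0064 0.02 -0.03 -0.292 0.045" --pt "0 0 0.0191 0.06 -0.09 -0.292 0.045" --pt "0 0 0.0318 0.11 -0.17 -0.292 0.045" --pt "0 0 0.0509 0.16 -0.25 -0.292 0.045" --pt "0 0 0.0668 0.21 -0.33 -0.292 0.045"

```text
clock: 9.93
eef_pos: [517.8, -280.2, 208.6]
tcp_rot: [3.142, 0.0, -3.042]
contact_force: [0.8, -0.3, -3.2]
opening: 0.628
grasp_force: 53.9
```

```bash
python3 - <<'E'
from h import *
plan((490.5,-350,210,np.pi+.05))
E
```

```text
now [ 517.8 -280.2  208.6] [ 3.142  0.    -3.042] q [-0.5   0.32  1.74  0.    1.09 -2.17] open 0.628 gf 53.9 t 9.925
(490.5, -350, 210, 3.191592653589793) turn [0.   0.   0.05] shift [ 0.0341 -0.0668 -0.0015]
```

In the tool's units: 0.13 m / 0.5 = 0.26, 0.11 m / 0.5 = 0.22, 0.05 rad / 1.5708 = 0.0318.

Call:
move_arm --pt "0 0 0.0159 0.034 -0.068 0 0.045" --pt "0 0 0.0318 0.068 -0.132 0 0.045" --pt "0 0 0.0318 0.068 -0.132 0 0.045" --pt "0 0 0.0318 0.068 -0.132 0.06 0.045" --pt "0 0 0.0318 0.068 -0.132 0.14 0.045" --pt "0 0 0.0318 0.068 -0.132 0.22 0.045" --pt "0 0 0.0318 0.068 -0.132 0.26 0.045" --pt "0 0 0.0318 0.068 -0.132 0.26 0.045"

```text
clock: 10.92
eef_pos: [490.6, -346.6, 76.8]
tcp_rot: [3.139, -0.003, -3.091]
contact_force: [-0.1, -0.1, -2.1]
opening: 0.631
grasp_force: 54.0
```

```bash
python3 - <<'E'
from h import *
plan((490.5,-350,70.5,np.pi+.05))
E
```

```text
now [ 490.6 -346.6   76.8] [ 3.139e+00 -3.000e-03 -3.091e+00] q [-0.62  0.5   1.8   0.    0.85 -2.24] open 0.631 gf 54.0 t 10.925
(490.5, -350, 70.5, 3.191592653589793) turn [ 0.002 -0.003  0.001] shift [ 0.0003 -0.0034  0.0063]
```

In the tool's units: -0.124 m / 0.5 = -0.248, -0.003 m / 0.5 = -0.006.

Call:
move_arm --pt "0 0 0 0 -0.006 0.006 0.045" --pt "0 0 0 0 -0.006 0.012 0.045" --pt "0 0 0 0 -0.006 0.012 0.045" --pt "0 0 0 0 -0.006 0.012 0.085" --pt "0 0 0 0 -0.006 0.012 0.085" --pt "0 0 0 0 -0.006 -0.06 0.085" --pt "0 0 0 0 -0.006 -0.16 0.085" --pt "0 0 0 0 -0.006 -0.248 0.085"

```text
clock: 11.92
eef_pos: [491.8, -351.4, 204.3]
tcp_rot: [-3.141, 0.001, -3.091]
contact_force: [0.0, -0.6, -0.6]
opening: 0.994
grasp_force: 0.0
```

```bash
python3 - <<'E'
from h import *
p,d=grab_frame("wrist");c=camera_params("wrist");P=cloud(d,c);X,Y,Z=np.moveaxis(P,-1,0)
m=(np.hypot(X-490,Y+350)<46)&(Z>112)&(Z<130);print(rect(P[m][:,:2]),np.percentile(Z[m],[2,50,98]))
plan((505.4,-50,200,np.pi+.13))
E
```

```text
[ 492.9 -353.7   54.2   54.1    3.1] [122.48473889 126.81937663 128.834989  ]
now [ 494.1 -353.   210.4] [-3.136  0.007 -3.091] q [-0.62  0.34  1.7   0.    1.09 -2.24] open 0.997 gf 0.0 t 11.975
(505.4, -50, 200, 3.271592653589793) turn [-0.006  0.007 -0.08 ] shift [-0.0264  0.3022  0.0089]
```

In the tool's units: 0.302 m / 0.5 = 0.604, 0.006 m / 0.5 = 0.012, -0.08 rad / 1.5708 = -0.0509.

Call:
move_arm --pt "0 0 -0.0064 -0.006 0.07 0.004 0.085" --pt "0 0 -0.0191 -0.016 0.17 0.008 0.085" --pt "0 0 -0.0255 -0.024 0.27 0.012 0.085" --pt "0 0 -0.0318 -0.032 0.37 0.016 0.085" --pt "0 0 -0.0382 -0.04 0.47 0.02 0.085" --pt "0 0 -0.0509 -0.048 0.56 0.02 0.085" --pt "0 0 -0.0509 -0.052 0.604 0.02 0.085" --pt "0 0 -0.0509 -0.052 0.604 0.02 0.085"

```text
clock: 12.98
eef_pos: [502.6, -47.1, 192.5]
tcp_rot: [-3.142, 0.001, -3.009]
contact_force: [0.0, -0.2, 0.8]
opening: 0.993
grasp_force: 0.0
```

Call:
move_arm --pt "0 0 0 0 0 0 0.085"

```text
clock: 13.1
eef_pos: [502.5, -48.8, 192.4]
tcp_rot: [-3.141, 0.0, -3.011]
contact_force: [0.2, -0.6, -0.5]
opening: 0.995
grasp_force: 0.0
```

```bash
python3 - <<'E'
from h import *
p,d=grab_frame("top");c=camera_params("top");P=cloud(d,c);X,Y,Z=np.moveaxis(P,-1,0)
for x,y,a,b in((578,-346,135,160),(490.5,-350,112,135)):
    m=(np.hypot(X-x,Y-y)<46)&(Z>a)&(Z<b);print(rect(P[m][:,:2]),np.percentile(Z[m],[2,50,98]).round())
p,d=grab_frame("wrist");c=camera_params("wrist");P=cloud(d,c);X,Y,Z=np.moveaxis(P,-1,0)
for lo in(55,62):
    m=(np.hypot(X-505,Y+50)<40)&(Z>lo)&(Z<110);print(rect(P[m][:,:2]),np.percentile(Z[m],[2,50,98]).round())
m=(np.hypot(X-584,Y+33)<55)&(Z>12)&(Z<45);m=big(m);print("mouse",rect(P[m][:,:2]),np.percentile(Z[m],[50,98]))
plan((505.4,-50,33,np.pi+.13))
E
```

```text
[ 576.1 -346.1   33.1   33.7   84.7] [138. 142. 145.]
[ 488.9 -350.5   54.1   53.3    3.2] [115. 120. 124.]
[505.3 -50.9  54.9  54.9  59.6] [63. 79. 93.]
[505.3 -50.9  54.9  54.9  59.6] [65. 79. 93.]
mouse [585.  -32.5  89.1  55.5   7.3] [33.18874727 37.10405892]
now [502.4 -49.2 192.3] [-3.141  0.    -3.012] q [-0.1   0.21  1.93 -0.    1.   -1.8 ] open 0.998 gf 0.0 t 13.2
(505.4, -50, 33, 3.271592653589793) turn [-0.     0.    -0.001] shift [-0.0028 -0.0012  0.1593]
```

In the tool's units: 0.158 m / 0.5 = 0.316, -0.002 m / 0.5 = -0.004.

Call:
move_arm --pt "0 0 0 -0.004 -0.004 0.08 0.085" --pt "0 0 0 -0.004 -0.004 0.16 0.085" --pt "0 0 0 -0.004 -0.004 0.24 0.085" --pt "0 0 0 -0.004 -0.004 0.29 0.085" --pt "0 0 0 -0.004 -0.004 0.316 0.085" --pt "0 0 0 -0.004 -0.004 0.316 0.085" --pt "0 0 0 -0.004 -0.004 0.316 0.047" --pt "0 0 0 -0.004 -0.004 0.316 0.047"

```text
clock: 14.2
eef_pos: [505.7, -50.2, 35.7]
tcp_rot: [-3.141, 0.002, -3.011]
contact_force: [-3.7, 1.8, 12.4]
opening: 0.639
grasp_force: 50.0
```

Call:
move_arm --pt "0 0 0 0 0 0 0.047" --pt "0 0 0 0 0 0 0.047"

```text
clock: 14.45
eef_pos: [505.6, -50.2, 35.7]
tcp_rot: [-3.141, 0.002, -3.011]
contact_force: [-1.8, -0.7, 6.6]
opening: 0.639
grasp_force: 51.3
```

```bash
python3 - <<'E'
from h import *
plan((402.6,-354,190,np.pi+.05))
E
```

```text
now [505.6 -50.2  35.7] [-3.141e+00  2.000e-03 -3.011e+00] q [-0.1   0.45  2.02 -0.    0.66 -1.8 ] open 0.639 gf 51.3 t 14.45
(402.6, -354, 190, 3.191592653589793) turn [-0.001  0.002  0.08 ] shift [ 0.1413 -0.288  -0.1544]
```

In the tool's units: -0.21 m / 0.5 = -0.42, 0.08 m / 0.5 = 0.16, 0.05 rad / 1.5708 = 0.0318.

Call:
move_arm --pt "0 0 0 0 0 -0.04 0.047" --pt "0 0 0 0 0 -0.12 0.047" --pt "0 0 0 0 0 -0.22 0.047" --pt "0 0 0.0064 0.02 -0.04 -0.308 0.047" --pt "0 0 0.0127 0.06 -0.12 -0.308 0.047" --pt "0 0 0.0255 0.11 -0.22 -0.308 0.047" --pt "0 0 0.0318 0.16 -0.32 -0.308 0.047" --pt "0 0 0.0382 0.21 -0.42 -0.308 0.047"

```text
clock: 15.45
eef_pos: [427.1, -273.4, 189.2]
tcp_rot: [-3.141, 0.001, -3.071]
contact_force: [0.4, -0.5, -1.6]
opening: 0.639
grasp_force: 53.5
```

In the tool's units: 0.135 m / 0.5 = 0.27, 0.11 m / 0.5 = 0.22, 0.02 rad / 1.5708 = 0.0127.

Call:
move_arm --pt "0 0 0.0064 0.032 -0.072 0 0.047" --pt "0 0 0.0127 0.06 -0.132 0 0.047" --pt "0 0 0.0127 0.072 -0.156 0 0.047" --pt "0 0 0.0127 0.072 -0.156 0.06 0.047" --pt "0 0 0.0127 0.072 -0.156 0.14 0.047" --pt "0 0 0.0127 0.072 -0.156 0.22 0.047" --pt "0 0 0.0127 0.072 -0.156 0.27 0.047" --pt "0 0 0.0127 0.072 -0.156 0.27 0.047"

```text
clock: 16.45
eef_pos: [396.5, -350.7, 52.0]
tcp_rot: [3.139, -0.003, -3.091]
contact_force: [-0.4, -0.2, -1.6]
opening: 0.634
grasp_force: 53.5
```

```bash
python3 - <<'E'
from h import *
plan((402.6,-354,42,np.pi+.05))
E
```

```text
now [ 396.5 -350.7   52. ] [ 3.139e+00 -3.000e-03 -3.091e+00] q [-0.73  0.45  1.97  0.    0.72 -2.35] open 0.634 gf 53.5 t 16.45
(402.6, -354, 42, 3.191592653589793) turn [ 0.003 -0.003  0.001] shift [-0.0059 -0.0036  0.01  ]
```

In the tool's units: -0.13 m / 0.5 = -0.26, -0.003 m / 0.5 = -0.006.

Call:
move_arm --pt "0 0 0 -0.012 -0.006 0.008 0.047" --pt "0 0 0 -0.012 -0.006 0.018 0.047" --pt "0 0 0 -0.012 -0.006 0.018 0.047" --pt "0 0 0 -0.012 -0.006 0.018 0.085" --pt "0 0 0 -0.012 -0.006 0.018 0.085" --pt "0 0 0 -0.012 -0.006 -0.06 0.085" --pt "0 0 0 -0.012 -0.006 -0.16 0.085" --pt "0 0 0 -0.012 -0.006 -0.26 0.085"

```text
clock: 17.45
eef_pos: [403.3, -354.8, 184.9]
tcp_rot: [3.142, -0.0, -3.091]
contact_force: [-0.2, -0.8, -0.5]
opening: 0.993
grasp_force: 0.0
```

```bash
python3 - <<'E'
from h import *
p,d=grab_frame("top");c=camera_params("top");P=cloud(d,c);X,Y,Z=np.moveaxis(P,-1,0);cv2.imwrite("pics/t2.png",p[:,:,::-1])
for x,y,a,b in((578,-346,135,160),(490.5,-350,112,135),(402,-354,60,120)):
    m=(np.hypot(X-x,Y-y)<42)&(Z>a)&(Z<b);print(rect(P[m][:,:2]),np.percentile(Z[m],[2,50,98]).round())if m.any() else print("hidden")
plan((584.7,-32.5,185,np.pi+.128))
E
```

```text
[ 576.3 -346.1   33.1   33.7   86.2] [139. 142. 145.]
[ 488.9 -350.6   54.    54.1    3.2] [116. 120. 124.]
[ 408.7 -349.4   41.5   54.6   33.5] [62. 75. 96.]
now [ 405.9 -357.   191.4] [-3.136  0.006 -3.091] q [-0.72  0.26  1.86 -0.    1.01 -2.35] open 0.992 gf 0.0 t 17.5
(584.7, -32.5, 185, 3.2695926535897932) turn [-0.006  0.006 -0.078] shift [-0.1948  0.3152  0.0057]
```

View pics/t2.png

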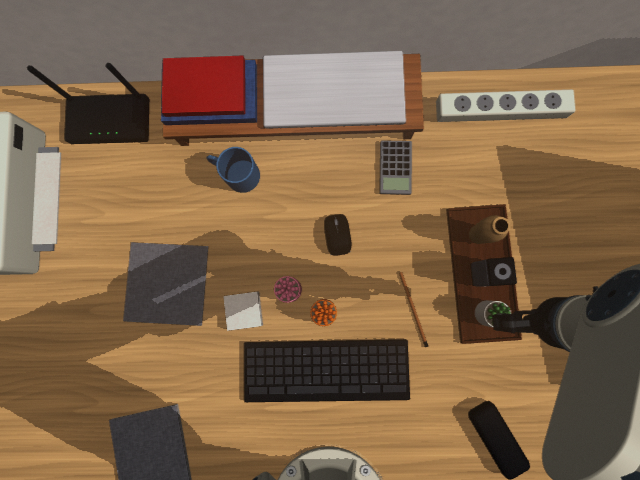

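All three stand in the tray: vase (497,226), loudspeaker (500,271), succulent (497,313). The mouse is free at (338,234) and unshifted. Next the mouse.

In the tool's units: 0.315 m / 0.5 = 0.63, 0.296 m / 0.5 = 0.592, -0.078 rad / 1.5708 = -0.0497.

Call:
move_arm --pt "0 0 0 -0.032 0.052 0 0.085" --pt "0 0 -0.0127 -0.088 0.14 0 0.085" --pt "0 0 -0.0191 -0.144 0.232 0 0.085" --pt "0 0 -0.0255 -0.2 0.324 0 0.085" --pt "0 0 -0.0318 -0.256 0.416 0 0.085" --pt "0 0 -0.0382 -0.312 0.508 0 0.085" --pt "0 0 -0.0497 -0.364 0.592 0 0.085" --pt "0 0 -0.0497 -0.39 0.63 0 0.085"

```text
clock: 18.5
eef_pos: [583.4, -28.4, 183.3]
tcp_rot: [3.142, 0.001, -3.011]
contact_force: [-0.6, 0.0, 0.3]
opening: 0.996
grasp_force: 0.0
```

Call:
move_arm --pt "0 0 0 0 0 0 0.085" --pt "0 0 0 0 0 0 0.085"

```text
clock: 18.75
eef_pos: [581.7, -31.5, 183.1]
tcp_rot: [-3.141, -0.001, -3.014]
contact_force: [-0.3, -0.9, 0.0]
opening: 0.995
grasp_force: 0.0
```

```bash
python3 - <<'E'
from h import *
p,d=grab_frame("wrist");c=camera_params("wrist");P=cloud(d,c);X,Y,Z=np.moveaxis(P,-1,0)
m=(np.hypot(X-584,Y+33)<58)&(Z>12)&(Z<45);m=big(m);print("mouse",rect(P[m][:,:2]),np.percentile(Z[m],[2,50,98]))
plan((584.7,-32.5,5,np.pi+.128))
E
```

```text
mouse [585.  -32.6  91.   55.8   7.4] [16.58854744 32.82537257 37.10584515]
now [581.7 -31.8 183.2] [-3.141e+00 -1.000e-03 -3.015e+00] q [-0.06  0.34  1.77 -0.    1.03 -1.75] open 0.992 gf 0.0 t 18.8
(584.7, -32.5, 5, 3.2695926535897932) turn [-0.    -0.001 -0.001] shift [-0.003  -0.0011  0.1782]
```

In the tool's units: 0.179 m / 0.5 = 0.358, -0.003 m / 0.5 = -0.006.

Call:
move_arm --pt "0 0 0 -0.006 -0.002 0.09 0.085" --pt "0 0 0 -0.006 -0.002 0.18 0.085" --pt "0 0 0 -0.006 -0.002 0.27 0.085" --pt "0 0 0 -0.006 -0.002 0.33 0.085" --pt "0 0 0 -0.006 -0.002 0.356 0.085" --pt "0 0 0 -0.006 -0.002 0.358 0.085" --pt "0 0 0 -0.006 -0.002 0.358 0.085"

```text
clock: 19.68
eef_pos: [586.4, -31.5, 5.5]
tcp_rot: [-3.141, 0.002, -3.014]
contact_force: [0.6, 0.7, 0.6]
opening: 0.994
grasp_force: 0.0
```

Call:
move_arm --pt "0 0 0 0 0 0 0.045" --pt "0 0 0 0 0 0 0.045" --pt "0 0 0 0 0 0 0.045" --pt "0 0 0 0 0 0 0.045" --grip_force 30

```text
clock: 20.18
eef_pos: [586.2, -31.2, 5.4]
tcp_rot: [-3.141, 0.001, -3.013]
contact_force: [-0.8, 0.0, 6.1]
opening: 0.649
grasp_force: 31.4
```

```bash
python3 - <<'E'
from h import *
plan((483,360,150,np.pi-.074))
E
```

```text
now [586.2 -31.2   5.4] [-3.141e+00  1.000e-03 -3.013e+00] q [-0.06  0.59  1.86 -0.    0.69 -1.75] open 0.649 gf 31.4 t 20.175
(483, 360, 150, 3.0675926535897933) turn [-0.     0.001  0.202] shift [ 0.0521  0.4011 -0.1448]
```

In the tool's units: 0.21 m / 0.5 = 0.42, -0.06 m / 0.5 = -0.12, 0.06 rad / 1.5708 = 0.0382.

Call:
move_arm --pt "0 0 0 0 0 -0.04 0.045" --pt "0 0 0 0 0 -0.12 0.045" --pt "0 0 0 0 0 -0.22 0.045" --pt "0 0 0.0064 0.004 0.04 -0.29 0.045" --pt "0 0 0.0191 0.016 0.12 -0.29 0.045" --pt "0 0 0.0382 0.028 0.22 -0.29 0.045" --pt "0 0 0.0509 0.04 0.32 -0.29 0.045" --pt "0 0 0.0637 0.052 0.42 -0.29 0.045"

```text
clock: 21.18
eef_pos: [532.5, 175.4, 150.9]
tcp_rot: [3.141, 0.002, -3.114]
contact_force: [-0.7, 1.1, -0.3]
opening: 0.649
grasp_force: 33.0
```

In the tool's units: 0.185 m / 0.5 = 0.37, 0.15 m / 0.5 = 0.3, 0.1 rad / 1.5708 = 0.0637.

Call:
move_arm --pt "0 0 0.0191 0.016 0.1 0 0.045" --pt "0 0 0.0382 0.032 0.2 0 0.045" --pt "0 0 0.0509 0.05 0.3 0 0.045" --pt "0 0 0.0637 0.06 0.37 0 0.045" --pt "0 0 0.0637 0.06 0.37 0 0.045" --pt "0 0 0.0637 0.06 0.37 0 0.045"

```text
clock: 21.92
eef_pos: [497.6, 357.4, 150.0]
tcp_rot: [-3.141, 0.0, 3.071]
contact_force: [-0.5, -0.2, -1.0]
opening: 0.647
grasp_force: 33.0
```

```bash
python3 - <<'E'
from h import *
p,d=grab_frame("top");c=camera_params("top");P=cloud(d,c);X,Y,Z=np.moveaxis(P,-1,0)
for x,y,a,b in((578,-346,135,160),(490.5,-350,112,135),(402,-354,60,120)):
    m=(np.hypot(X-x,Y-y)<42)&(Z>a)&(Z<b);print(rect(P[m][:,:2]),np.percentile(Z[m],[2,50,98]).round())if m.any() else print("hidden")
plan((484,360,9,np.pi-.074))
E
```

```text
[ 577.1 -347.2   32.8   34.1   41.9] [139. 142. 145.]
[ 489.  -350.7   54.1   54.3    3.1] [115. 120. 123.]
[ 402.6 -353.6   54.4   54.5   57.9] [63. 83. 97.]
now [497.7 357.  149.8] [-3.141  0.     3.07 ] q [ 0.62  0.42  1.73 -0.    0.99 -0.88] open 0.648 gf 33.0 t 21.975
(484, 360, 9, 3.0675926535897933) turn [-0.     0.     0.002] shift [0.0139 0.0021 0.1408]
```

In the tool's units: 0.14 m / 0.5 = 0.28, 0.002 m / 0.5 = 0.004.

Call:
move_arm --pt "0 0 0 0.028 0.004 0 0.045" --pt "0 0 0 0.028 0.004 0.08 0.045" --pt "0 0 0 0.028 0.004 0.16 0.045" --pt "0 0 0 0.028 0.004 0.23 0.045" --pt "0 0 0 0.028 0.004 0.27 0.045" --pt "0 0 0 0.028 0.004 0.28 0.045" --pt "0 0 0 0.028 0.004 0.28 0.045" --pt "0 0 0 0.028 0.004 0.28 0.085"

```text
clock: 22.98
eef_pos: [484.8, 361.5, 10.6]
tcp_rot: [3.14, 0.002, 3.07]
contact_force: [-0.4, -0.2, -0.0]
opening: 0.843
grasp_force: 0.0
```

In the tool's units: -0.18 m / 0.5 = -0.36, -0.13 m / 0.5 = -0.26.

Call:
move_arm --pt "0 0 0 0 0 0 0.085" --pt "0 0 0 0 0 0 0.085" --pt "0 0 0 0 0 -0.06 0.085" --pt "0 0 0 0 0 -0.16 0.085" --pt "0 0 0 0 0 -0.26 0.085" --pt "0 0 0 0 0 -0.36 0.085" --pt "0 0 0 0 0 -0.36 0.085" --pt "0 0 0 0 0 -0.36 0.085"

```text
clock: 23.98
eef_pos: [483.6, 360.7, 189.1]
tcp_rot: [-3.142, -0.0, 3.07]
contact_force: [-0.1, 0.3, -0.4]
opening: 0.995
grasp_force: 0.0
```

```bash
python3 - <<'E'
from h import *
p,d=grab_frame("wrist");c=camera_params("wrist");P=cloud(d,c);X,Y,Z=np.moveaxis(P,-1,0);cv2.imwrite("pics/w3.png",p[:,:,::-1])
m=(np.hypot(X-484,Y-360)<58)&(Z>14)&(Z<48);m=big(m);print("mouse",rect(P[m][:,:2]),np.percentile(Z[m],[2,50,98]))
plan((403.4,-354.5,200,np.pi+.05))
E
```

```text
mouse [482.4 361.7  55.9  91.1  86.7] [18.47707325 34.95011101 39.24381748]
now [483.2 360.4 188.3] [-3.141e+00 -1.000e-03  3.070e+00] q [ 0.64  0.36  1.72 -0.    1.06 -0.86] open 0.999 gf 0.0 t 24.025
(403.4, -354.5, 200, 3.191592653589793) turn [-0.001 -0.001 -0.122] shift [ 0.0284 -0.7188 -0.0109]
```

View pics/w3.png

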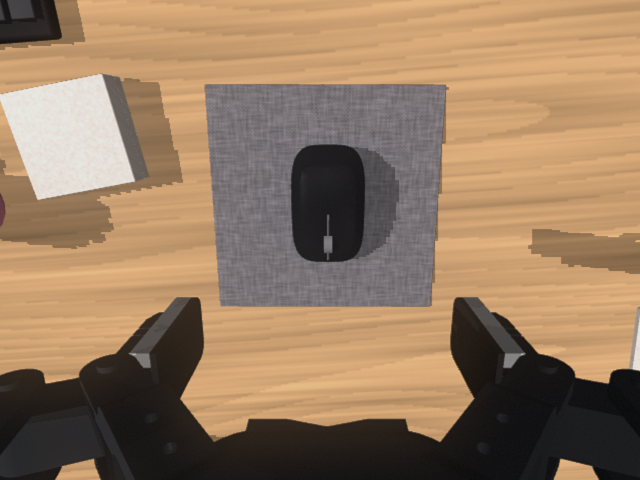

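The mouse (328,203) lies centred on the mat and straight along it, wheel end forward. Measured (482.4,361.7) against the mat centre (483,360). Now I return the three, succulent first.

In the tool's units: -0.41 m / 0.5 = -0.82, -0.355 m / 0.5 = -0.71, -0.05 rad / 1.5708 = -0.0318.

Call:
move_arm --pt "0 0 -0.0064 0.002 -0.06 -0.01 0.085" --pt "0 0 -0.0127 0.006 -0.16 -0.02 0.085" --pt "0 0 -0.0191 0.01 -0.27 -0.02 0.085" --pt "0 0 -0.0255 0.014 -0.38 -0.02 0.085" --pt "0 0 -0.0318 0.018 -0.49 -0.02 0.085" --pt "0 0 -0.0382 0.024 -0.6 -0.02 0.085" --pt "0 0 -0.0382 0.028 -0.71 -0.02 0.085" --pt "0 0 -0.0446 0.032 -0.82 -0.02 0.085"

```text
clock: 25.02
eef_pos: [437.2, -48.4, 198.0]
tcp_rot: [3.141, -0.002, 3.14]
contact_force: [-0.1, 0.3, 0.0]
opening: 0.995
grasp_force: 0.0
```

In the tool's units: -0.305 m / 0.5 = -0.61, -0.002 m / 0.5 = -0.004, -0.052 rad / 1.5708 = -0.0331.

Call:
move_arm --pt "0 0 -0.0064 0.002 -0.11 0 0.085" --pt "0 0 -0.0127 0.004 -0.22 0 0.085" --pt "0 0 -0.0191 0 -0.33 0 0.085" --pt "0 0 -0.0255 -0.004 -0.44 0 0.085" --pt "0 0 -0.0318 -0.008 -0.54 0 0.085" --pt "0 0 -0.0331 -0.01 -0.61 0 0.085" --pt "0 0 -0.0331 -0.01 -0.61 0 0.085" --pt "0 0 -0.0331 -0.01 -0.61 0 0.085"

```text
clock: 26.02
eef_pos: [442.2, -350.9, 197.9]
tcp_rot: [3.139, -0.002, -3.092]
contact_force: [0.0, 0.6, 0.7]
opening: 0.996
grasp_force: 0.0
```

```bash
python3 - <<'E'
from h import *
p,d=grab_frame("wrist");c=camera_params("wrist");P=cloud(d,c);X,Y,Z=np.moveaxis(P,-1,0)
m=(np.hypot(X-403,Y+354)<38)&(Z>62)&(Z<115);print("plant",rect(P[m][:,:2]),np.percentile(Z[m],[2,50,98]))
plan((403,-354,41,np.pi+.05))
E
```

```text
plant [ 404.4 -354.6   55.2   55.     2.9] [71.98621375 85.57945514 99.08971177]
now [ 442.4 -350.6  198.3] [ 3.140e+00 -2.000e-03 -3.091e+00] q [-0.67  0.3   1.8   0.    1.05 -2.29] open 0.999 gf 0.0 t 26.075
(403, -354, 41, 3.191592653589793) turn [ 0.002 -0.002  0.001] shift [ 0.0393 -0.0016  0.1573]
```

In the tool's units: 0.157 m / 0.5 = 0.314, -0.002 m / 0.5 = -0.004.

Call:
move_arm --pt "0 0 0 0.076 -0.004 0 0.085" --pt "0 0 0 0.076 -0.004 0 0.085" --pt "0 0 0 0.076 -0.004 0.08 0.085" --pt "0 0 0 0.076 -0.004 0.16 0.085" --pt "0 0 0 0.076 -0.004 0.24 0.085" --pt "0 0 0 0.076 -0.004 0.29 0.085" --pt "0 0 0 0.076 -0.004 0.314 0.085" --pt "0 0 0 0.076 -0.004 0.314 0.085"

```text
clock: 27.08
eef_pos: [405.4, -355.3, 42.0]
tcp_rot: [3.141, -0.001, -3.091]
contact_force: [0.3, -0.1, -0.0]
opening: 0.996
grasp_force: 0.0
```

Call:
move_arm --pt "0 0 0 0 0 0 0.047" --pt "0 0 0 0 0 0 0.047" --pt "0 0 0 0 0 0 0.047" --pt "0 0 0 0 0 0 0.047" --grip_force 50

```text
clock: 27.58
eef_pos: [405.9, -356.3, 43.8]
tcp_rot: [-3.14, 0.002, -3.092]
contact_force: [-1.2, 1.6, 7.2]
opening: 0.641
grasp_force: 51.6
```

```bash
python3 - <<'E'
from h import *
plan((505.6,-50.2,195,-3.011))
E
```

```text
now [ 405.9 -356.3   43.8] [-3.140e+00  2.000e-03 -3.092e+00] q [-0.72  0.48  1.95  0.    0.71 -2.34] open 0.641 gf 51.6 t 27.575
(505.6, -50.2, 195, -3.011) turn [-0.001  0.002 -0.081] shift [-0.1152  0.3005 -0.1514]
```

In the tool's units: 0.21 m / 0.5 = 0.42, 0.16 m / 0.5 = 0.32, -0.06 rad / 1.5708 = -0.0382.

Call:
move_arm --pt "0 0 0 0 0 -0.04 0.047" --pt "0 0 0 0 0 -0.12 0.047" --pt "0 0 0 0 0 -0.22 0.047" --pt "0 0 -0.0064 -0.016 0.04 -0.302 0.047" --pt "0 0 -0.0127 -0.048 0.12 -0.302 0.047" --pt "0 0 -0.0191 -0.084 0.22 -0.302 0.047" --pt "0 0 -0.0255 -0.122 0.32 -0.302 0.047" --pt "0 0 -0.0382 -0.16 0.42 -0.302 0.047"

```text
clock: 28.58
eef_pos: [474.9, -140.6, 194.1]
tcp_rot: [-3.141, 0.001, -3.031]
contact_force: [0.5, -0.2, -1.4]
opening: 0.639
grasp_force: 53.6
```

In the tool's units: 0.092 m / 0.5 = 0.184, 0.075 m / 0.5 = 0.15, -0.021 rad / 1.5708 = -0.0134.

Call:
move_arm --pt "0 0 -0.0064 -0.034 0.09 0 0.047" --pt "0 0 -0.0127 -0.056 0.15 0 0.047" --pt "0 0 -0.0134 -0.072 0.184 0 0.047" --pt "0 0 -0.0134 -0.072 0.184 0 0.047" --pt "0 0 -0.0134 -0.072 0.184 0 0.047"

```text
clock: 29.2
eef_pos: [500.0, -47.4, 193.3]
tcp_rot: [-3.141, -0.0, -3.011]
contact_force: [-0.6, 0.4, -2.0]
opening: 0.641
grasp_force: 53.6
```

```bash
python3 - <<'E'
from h import *
plan((507,-50.3,38,-3.011))
E
```

```text
now [500.  -47.4 193.3] [-3.141 -0.    -3.011] q [-0.1   0.21  1.93 -0.    1.01 -1.8 ] open 0.641 gf 53.6 t 29.2
(507, -50.3, 38, -3.011) turn [-0. -0.  0.] shift [-0.0066 -0.0037  0.1553]
```

In the tool's units: 0.15 m / 0.5 = 0.3, -0.003 m / 0.5 = -0.006.

Call:
move_arm --pt "0 0 0 -0.012 -0.006 0.08 0.047" --pt "0 0 0 -0.012 -0.006 0.16 0.047" --pt "0 0 0 -0.012 -0.006 0.24 0.047" --pt "0 0 0 -0.012 -0.006 0.28 0.047" --pt "0 0 0 -0.012 -0.006 0.3 0.047" --pt "0 0 0 -0.012 -0.006 0.3 0.047" --pt "0 0 0 -0.012 -0.006 0.3 0.047"

```text
clock: 30.08
eef_pos: [507.2, -49.2, 44.2]
tcp_rot: [-3.141, 0.001, -3.011]
contact_force: [-0.1, -0.8, -2.3]
opening: 0.641
grasp_force: 53.6
```

```bash
python3 - <<'E'
from h import *
plan((507,-50.3,38,-3.011))
E
```

```text
now [507.2 -49.2  44.2] [-3.141e+00  1.000e-03 -3.011e+00] q [-0.1   0.44  2.02 -0.    0.68 -1.8 ] open 0.641 gf 53.6 t 30.075
(507, -50.3, 38, -3.011) turn [-0.     0.001  0.   ] shift [ 0.0003 -0.0011  0.0062]
```

In the tool's units: -0.15 m / 0.5 = -0.3, -0.001 m / 0.5 = -0.002.

Call:
move_arm --pt "0 0 0 0 -0.002 0.006 0.047" --pt "0 0 0 0 -0.002 0.012 0.047" --pt "0 0 0 0 -0.002 0.012 0.047" --pt "0 0 0 0 -0.002 0.012 0.085" --pt "0 0 0 0 -0.002 0.012 0.085" --pt "0 0 0 0 -0.002 -0.06 0.085" --pt "0 0 0 0 -0.002 -0.18 0.085" --pt "0 0 0 0 -0.002 -0.3 0.085"

```text
clock: 31.08
eef_pos: [506.2, -49.8, 194.7]
tcp_rot: [3.141, -0.001, -3.01]
contact_force: [1.7, -0.2, 0.0]
opening: 0.991
grasp_force: 0.0
```

In the tool's units: -0.01 m / 0.5 = -0.02.

Call:
move_arm --pt "0 0 0 0 0 -0.02 0.085" --pt "0 0 0 0 0 -0.02 0.085"

```text
clock: 31.32
eef_pos: [506.7, -49.8, 203.5]
tcp_rot: [-3.141, 0.001, -3.01]
contact_force: [-0.9, -0.5, 0.3]
opening: 0.993
grasp_force: 0.0
```

```bash
python3 - <<'E'
from h import *
p,d=grab_frame("wrist");c=camera_params("wrist");P=cloud(d,c);X,Y,Z=np.moveaxis(P,-1,0)
m=(np.hypot(X-505,Y+50)<45)&(Z>58)&(Z<115);print("plant",rect(P[m][:,:2]),np.percentile(Z[m],[2,50,98]))
p,d=grab_frame("top");c=camera_params("top");P=cloud(d,c);X,Y,Z=np.moveaxis(P,-1,0)
for x,y,a,b in((578,-346,135,160),(490.5,-350,112,135)):
    m=(np.hypot(X-x,Y-y)<42)&(Z>a)&(Z<b);print(rect(P[m][:,:2]),np.percentile(Z[m],[2,50,98]).round())if m.any() else print("hidden")
plan((491,-352,215,-3.091))
E
```

```text
plant [503.4 -49.1  54.5  55.3  28.3] [64.00783008 77.92658733 91.65954792]
[ 576.6 -347.2   32.6   34.9   49.4] [138. 142. 145.]
[ 489.  -350.7   53.9   54.     2.9] [115. 120. 124.]
now [505.6 -49.7 201.7] [ 3.141e+00 -3.000e-03 -3.010e+00] q [-0.1   0.21  1.91  0.    1.03 -1.8 ] open 0.999 gf 0.0 t 31.425
(491, -352, 215, -3.091) turn [ 0.    -0.003  0.081] shift [ 0.054  -0.2978 -0.0134]
```

In the tool's units: -0.298 m / 0.5 = -0.596, 0.054 m / 0.5 = 0.108, 0.081 rad / 1.5708 = 0.0516.

Call:
move_arm --pt "0 0 0.0064 0.01 -0.06 -0.006 0.085" --pt "0 0 0.0127 0.028 -0.16 -0.012 0.085" --pt "0 0 0.0191 0.048 -0.26 -0.02 0.085" --pt "0 0 0.0318 0.066 -0.36 -0.026 0.085" --pt "0 0 0.0382 0.084 -0.46 -0.026 0.085" --pt "0 0 0.0516 0.1 -0.55 -0.026 0.085" --pt "0 0 0.0516 0.108 -0.596 -0.026 0.085" --pt "0 0 0.0516 0.108 -0.596 -0.026 0.085"

```text
clock: 32.42
eef_pos: [491.4, -352.8, 214.5]
tcp_rot: [3.14, -0.002, -3.093]
contact_force: [-0.1, 0.0, 0.7]
opening: 0.996
grasp_force: 0.0
```

Call:
move_arm --pt "0 0 0 0 0 0 0.085" --pt "0 0 0 0 0 0 0.085"

```text
clock: 32.67
eef_pos: [492.2, -351.0, 216.1]
tcp_rot: [3.141, -0.0, -3.09]
contact_force: [-0.1, 0.5, -1.0]
opening: 0.992
grasp_force: 0.0
```

```bash
python3 - <<'E'
from h import *
p,d=grab_frame("wrist");c=camera_params("wrist");P=cloud(d,c);X,Y,Z=np.moveaxis(P,-1,0)
m=(np.hypot(X-490,Y+350)<46)&(Z>112)&(Z<132);print(rect(P[m][:,:2]),np.percentile(Z[m],[2,50,98]))
plan((491,-351,69,-3.091))
E
```

```text
[ 489.8 -351.8   53.6   54.1    3. ] [117.44449611 120.93357368 122.95591521]
now [ 492.3 -351.1  216.3] [ 3.141 -0.    -3.09 ] q [-0.62  0.34  1.69  0.    1.11 -2.24] open 0.992 gf 0.0 t 32.725
(491, -351, 69, -3.091) turn [ 0.    -0.     0.001] shift [0.0013 0.0002 0.1473]
```

In the tool's units: 0.147 m / 0.5 = 0.294, 0.001 m / 0.5 = 0.002.

Call:
move_arm --pt "0 0 0 0.002 0 0.08 0.085" --pt "0 0 0 0.002 0 0.16 0.085" --pt "0 0 0 0.002 0 0.24 0.085" --pt "0 0 0 0.002 0 0.294 0.085" --pt "0 0 0 0.002 0 0.294 0.085" --pt "0 0 0 0.002 0 0.294 0.045" --pt "0 0 0 0.002 0 0.294 0.045" --pt "0 0 0 0.002 0 0.294 0.045"

```text
clock: 33.72
eef_pos: [492.0, -352.8, 71.0]
tcp_rot: [-3.14, 0.002, -3.091]
contact_force: [-0.2, 1.8, 6.7]
opening: 0.625
grasp_force: 52.6
```

Call:
move_arm --pt "0 0 0 0 0 0 0.045" --pt "0 0 0 0 0 0 0.045"

```text
clock: 33.98
eef_pos: [492.0, -352.8, 71.0]
tcp_rot: [-3.14, 0.002, -3.091]
contact_force: [0.5, 2.9, 6.2]
opening: 0.623
grasp_force: 52.6
```

```bash
python3 - <<'E'
from h import *
plan((589,-96.7,215,-2.936))
E
```

```text
now [ 492.  -352.8   71. ] [-3.140e+00  2.000e-03 -3.091e+00] q [-0.62  0.51  1.8   0.    0.83 -2.25] open 0.623 gf 52.6 t 33.975
(589, -96.7, 215, -2.936) turn [-0.001  0.002 -0.155] shift [-0.11    0.2507 -0.1441]
```

In the tool's units: 0.195 m / 0.5 = 0.39, -0.11 m / 0.5 = -0.22, -0.12 rad / 1.5708 = -0.0764.

Call:
move_arm --pt "0 0 0 0 0 -0.04 0.045" --pt "0 0 0 0 0 -0.12 0.045" --pt "0 0 0 0 0 -0.22 0.045" --pt "0 0 -0.0127 -0.018 0.04 -0.288 0.045" --pt "0 0 -0.0255 -0.052 0.12 -0.288 0.045" --pt "0 0 -0.0446 -0.09 0.21 -0.288 0.045" --pt "0 0 -0.0637 -0.132 0.3 -0.288 0.045" --pt "0 0 -0.0764 -0.172 0.39 -0.288 0.045"

```text
clock: 34.98
eef_pos: [567.5, -152.0, 214.8]
tcp_rot: [-3.141, 0.001, -2.971]
contact_force: [-0.1, -0.3, -3.2]
opening: 0.628
grasp_force: 53.9
```

In the tool's units: 0.057 m / 0.5 = 0.114, 0.025 m / 0.5 = 0.05, -0.035 rad / 1.5708 = -0.0223.

Call:
move_arm --pt "0 0 -0.0127 -0.02 0.05 0 0.045" --pt "0 0 -0.0223 -0.034 0.114 0 0.045" --pt "0 0 -0.0223 -0.034 0.114 0 0.045" --pt "0 0 -0.0223 -0.034 0.114 0 0.045" --pt "0 0 -0.0223 -0.034 0.114 0 0.045"

```text
clock: 35.6
eef_pos: [574.2, -95.1, 213.7]
tcp_rot: [-3.141, 0.0, -2.937]
contact_force: [0.3, -0.2, -2.5]
opening: 0.627
grasp_force: 54.0
```

```bash
python3 - <<'E'
from h import *
plan((589,-96.7,65,-2.936))
E
```

```text
now [574.2 -95.1 213.7] [-3.141  0.    -2.937] q [-0.17  0.3   1.75 -0.    1.09 -1.94] open 0.627 gf 54.0 t 35.6
(589, -96.7, 65, -2.936) turn [-0.     0.    -0.001] shift [-0.0141 -0.0045  0.1487]
```

In the tool's units: 0.142 m / 0.5 = 0.284, 0.14 m / 0.5 = 0.28.

Call:
move_arm --pt "0 0 0 -0.026 -0.008 0 0.045" --pt "0 0 0 -0.026 -0.008 0.08 0.045" --pt "0 0 0 -0.026 -0.008 0.16 0.045" --pt "0 0 0 -0.026 -0.008 0.24 0.045" --pt "0 0 0 -0.026 -0.008 0.28 0.045" --pt "0 0 0 -0.026 -0.008 0.284 0.045" --pt "0 0 0 -0.026 -0.008 0.284 0.045" --pt "0 0 0 -0.026 -0.008 0.284 0.045"

```text
clock: 36.6
eef_pos: [588.9, -95.8, 72.5]
tcp_rot: [-3.141, 0.002, -2.937]
contact_force: [0.1, -0.1, -2.8]
opening: 0.626
grasp_force: 54.0
```

```bash
python3 - <<'E'
from h import *
plan((589,-96.7,65,-2.936))
E
```

```text
now [588.9 -95.8  72.5] [-3.141e+00  2.000e-03 -2.937e+00] q [-0.16  0.5   1.82  0.    0.82 -1.94] open 0.626 gf 54.0 t 36.6
(589, -96.7, 65, -2.936) turn [-0.001  0.002 -0.001] shift [ 0.0001 -0.0009  0.0075]
```

In the tool's units: -0.15 m / 0.5 = -0.3, -0.001 m / 0.5 = -0.002.

Call:
move_arm --pt "0 0 0 0 -0.002 0.008 0.045" --pt "0 0 0 0 -0.002 0.014 0.045" --pt "0 0 0 0 -0.002 0.014 0.045" --pt "0 0 0 0 -0.002 0.014 0.085" --pt "0 0 0 0 -0.002 0.014 0.085" --pt "0 0 0 0 -0.002 -0.06 0.085" --pt "0 0 0 0 -0.002 -0.18 0.085" --pt "0 0 0 0 -0.002 -0.3 0.085"

```text
clock: 37.6
eef_pos: [587.7, -96.5, 222.7]
tcp_rot: [3.141, -0.001, -2.936]
contact_force: [1.2, -0.1, 0.6]
opening: 0.99
grasp_force: 0.0
```

Call:
move_arm --pt "0 0 0 0 0 0 0.085" --pt "0 0 0 0 0 0 0.085"

```text
clock: 37.85
eef_pos: [587.7, -96.5, 221.0]
tcp_rot: [3.142, -0.0, -2.936]
contact_force: [0.9, 0.5, -0.9]
opening: 0.995
grasp_force: 0.0
```

```bash
python3 - <<'E'
from h import *
p,d=grab_frame("wrist");c=camera_params("wrist");P=cloud(d,c);X,Y,Z=np.moveaxis(P,-1,0)
m=(np.hypot(X-587,Y+97)<46)&(Z>106)&(Z<130);print("spk",rect(P[m][:,:2]),np.percentile(Z[m],[2,50,98]))
m=(np.hypot(X-505,Y+50)<45)&(Z>58)&(Z<115);print("plant",rect(P[m][:,:2]),np.percentile(Z[m],[2,50,98]))
plan((578.5,-346.8,220,3.141))
E
```

```text
spk [585.2 -95.9  53.2  54.1  12. ] [110.39172578 113.82707505 115.7962434 ]
plant [504.4 -49.3  55.2  55.2  21.7] [64.22206566 78.36982157 92.03236091]
now [587.2 -96.4 220.1] [ 3.141e+00 -2.000e-03 -2.936e+00] q [-0.17  0.32  1.71 -0.    1.12 -1.94] open 0.993 gf 0.0 t 37.9
(578.5, -346.8, 220, 3.141) turn [ 0.    -0.002  0.206] shift [ 5.960e-02 -2.434e-01  1.000e-04]
```

Both are back within about 2 mm. Now the vase.

In the tool's units: -0.243 m / 0.5 = -0.486, -0.22 m / 0.5 = -0.44, 0.206 rad / 1.5708 = 0.1311.

Call:
move_arm --pt "0 0 0.0191 0.014 -0.06 0 0.085" --pt "0 0 0.0446 0.038 -0.156 0 0.085" --pt "0 0 0.07 0.062 -0.252 0 0.085" --pt "0 0 0.0955 0.086 -0.348 0 0.085" --pt "0 0 0.121 0.108 -0.44 0 0.085" --pt "0 0 0.1311 0.12 -0.486 0 0.085" --pt "0 0 0.1311 0.12 -0.486 0 0.085" --pt "0 0 0.1311 0.12 -0.486 0 0.085"

```text
clock: 38.9
eef_pos: [578.6, -345.3, 220.5]
tcp_rot: [3.14, -0.001, -3.142]
contact_force: [-0.7, 0.2, -0.2]
opening: 0.993
grasp_force: 0.0
```

```bash
python3 - <<'E'
from h import *
p,d=grab_frame("wrist");c=camera_params("wrist");P=cloud(d,c);X,Y,Z=np.moveaxis(P,-1,0)
m=(np.hypot(X-578,Y+346)<42)&(Z>132)&(Z<155);print(rect(P[m][:,:2]),np.percentile(Z[m],[50,98]))
plan((577.5,-347,78.5,3.141))
E
```

```text
[ 577.9 -346.8   34.2   34.2   88. ] [143.36196873 144.81982815]
now [ 578.8 -345.1  220.8] [ 3.141e+00 -1.000e-03 -3.141e+00] q [-0.54  0.44  1.53  0.    1.18 -2.11] open 0.993 gf 0.0 t 38.95
(577.5, -347, 78.5, 3.141) turn [ 0.001 -0.001  0.001] shift [ 0.0012 -0.002   0.1423]
```

In the tool's units: 0.141 m / 0.5 = 0.282, -0.001 m / 0.5 = -0.002.

Call:
move_arm --pt "0 0 0 0.002 -0.002 0.07 0.085" --pt "0 0 0 0.002 -0.002 0.15 0.085" --pt "0 0 0 0.002 -0.002 0.23 0.085" --pt "0 0 0 0.002 -0.002 0.282 0.085" --pt "0 0 0 0.002 -0.002 0.282 0.085" --pt "0 0 0 0.002 -0.002 0.282 0.045" --pt "0 0 0 0.002 -0.002 0.282 0.045" --pt "0 0 0 0.002 -0.002 0.282 0.045" --grip_force 40

```text
clock: 39.95
eef_pos: [578.9, -348.0, 82.5]
tcp_rot: [-3.14, 0.003, 3.141]
contact_force: [0.2, 0.8, 7.1]
opening: 0.617
grasp_force: 42.2
```

Call:
move_arm --pt "0 0 0 0 0 0 0.045" --pt "0 0 0 0 0 0 0.045"

```text
clock: 40.2
eef_pos: [578.9, -348.0, 82.5]
tcp_rot: [-3.14, 0.003, 3.141]
contact_force: [0.4, 1.7, 6.2]
opening: 0.614
grasp_force: 42.2
```

```bash
python3 - <<'E'
from h import *
plan((570,29.8,222,3.141))
E
```

```text
now [ 578.9 -348.    82.5] [-3.140e+00  3.000e-03  3.141e+00] q [-0.54  0.58  1.63  0.    0.93 -2.11] open 0.614 gf 42.2 t 40.2
(570, 29.8, 222, 3.141) turn [-0.001  0.003 -0.   ] shift [ 0.0089  0.3776 -0.1399]
```

In the tool's units: 0.21 m / 0.5 = 0.42, 0.003 m / 0.5 = 0.006.

Call:
move_arm --pt "0 0 0 0 0 -0.04 0.045" --pt "0 0 0 0 0 -0.12 0.045" --pt "0 0 0 0 0 -0.22 0.045" --pt "0 0 0 0 0.04 -0.28 0.045" --pt "0 0 0 0.004 0.12 -0.28 0.045" --pt "0 0 0 0.006 0.22 -0.28 0.045" --pt "0 0 0 0.008 0.32 -0.28 0.045" --pt "0 0 0 0.01 0.42 -0.28 0.045"

```text
clock: 41.2
eef_pos: [572.9, -136.3, 222.0]
tcp_rot: [-3.141, 0.002, 3.14]
contact_force: [0.3, 0.1, -1.8]
opening: 0.615
grasp_force: 42.8
```

In the tool's units: 0.167 m / 0.5 = 0.334, 0.002 m / 0.5 = 0.004.

Call:
move_arm --pt "0 0 0 0.002 0.1 0 0.045" --pt "0 0 0 0.004 0.2 0 0.045" --pt "0 0 0 0.006 0.28 0 0.045" --pt "0 0 0 0.006 0.334 0 0.045" --pt "0 0 0 0.006 0.334 0 0.045" --pt "0 0 0 0.006 0.334 0 0.045"

```text
clock: 41.95
eef_pos: [570.2, 28.9, 221.2]
tcp_rot: [-3.141, 0.001, 3.141]
contact_force: [-0.8, -0.2, -1.4]
opening: 0.615
grasp_force: 42.8
```

```bash
python3 - <<'E'
from h import *
plan((570.2,29.8,76.5,3.141))
E
```

```text
now [570.2  28.9 221.2] [-3.141e+00  1.000e-03  3.141e+00] q [ 0.05  0.28  1.76 -0.    1.1  -1.52] open 0.615 gf 42.8 t 41.95
(570.2, 29.8, 76.5, 3.141) turn [-0.     0.001  0.   ] shift [1.000e-04 9.000e-04 1.447e-01]
```

In the tool's units: 0.138 m / 0.5 = 0.276, 0.001 m / 0.5 = 0.002.

Call:
move_arm --pt "0 0 0 0 0.002 0.08 0.045" --pt "0 0 0 0 0.002 0.16 0.045" --pt "0 0 0 0 0.002 0.23 0.045" --pt "0 0 0 0 0.002 0.27 0.045" --pt "0 0 0 0 0.002 0.276 0.045" --pt "0 0 0 0 0.002 0.276 0.045" --pt "0 0 0 0 0.002 0.276 0.045"

```text
clock: 42.82
eef_pos: [571.0, 30.1, 83.5]
tcp_rot: [3.142, 0.002, 3.14]
contact_force: [0.1, -0.0, -2.9]
opening: 0.614
grasp_force: 42.8
```

```bash
python3 - <<'E'
from h import *
plan((570.2,29.8,76.5,3.141))
E
```

```text
now [571.   30.1  83.5] [3.142e+00 2.000e-03 3.140e+00] q [ 0.05  0.45  1.87 -0.    0.82 -1.52] open 0.614 gf 42.8 t 42.825
(570.2, 29.8, 76.5, 3.141) turn [ 0.     0.002 -0.001] shift [ 0.0008 -0.0003  0.007 ]
```

In the tool's units: -0.15 m / 0.5 = -0.3, 0.007 m / 0.5 = 0.014.

Call:
move_arm --pt "0 0 0 0.002 0 0.008 0.045" --pt "0 0 0 0.002 0 0.014 0.045" --pt "0 0 0 0.002 0 0.014 0.045" --pt "0 0 0 0.002 0 0.014 0.085" --pt "0 0 0 0.002 0 0.014 0.085" --pt "0 0 0 0.002 0 -0.06 0.085" --pt "0 0 0 0.002 0 -0.18 0.085" --pt "0 0 0 0.002 0 -0.3 0.085"

```text
clock: 43.82
eef_pos: [568.7, 30.4, 233.6]
tcp_rot: [-3.142, -0.001, 3.141]
contact_force: [0.2, -0.5, 0.2]
opening: 0.996
grasp_force: 0.0
```

In the tool's units: 0.2 m / 0.5 = 0.4, 0.18 m / 0.5 = 0.36.

Call:
move_arm --pt "0 0 0 0.06 0 -0.04 0.085" --pt "0 0 0 0.16 0 -0.08 0.085" --pt "0 0 0 0.26 0 -0.12 0.085" --pt "0 0 0 0.36 0 -0.12 0.085" --pt "0 0 0 0.4 0 -0.12 0.085" --pt "0 0 0 0.4 0 -0.12 0.085" --pt "0 0 0 0.4 0 -0.12 0.085"

```text
clock: 44.7
eef_pos: [370.4, 30.6, 292.5]
tcp_rot: [3.142, 0.001, 3.141]
contact_force: [-0.2, 0.8, -0.7]
opening: 0.997
grasp_force: 0.0
```

```bash
python3 - <<'E'
from h import *
for n in("top","scene"):
    p,d=grab_frame(n);c=camera_params(n);P=cloud(d,c);X,Y,Z=np.moveaxis(P,-1,0);cv2.imwrite(f"pics/{n}9.png",p[:,:,::-1])
    for k,x,y,r,a,b in(("vase",568.5,30,42,125,150),("spk",587,-97,46,106,125),("plant",505,-50,40,58,110),("mouse",483,360,58,14,45)):
        m=(np.hypot(X-x,Y-y)<r)&(Z>a)&(Z<b)
        if m.any():m=big(m);print(n,k,rect(P[m][:,:2]),np.percentile(Z[m],[2,50,98]).round())
plan()
E
```

```text
top vase [567.7  31.3  33.9  32.3  87.8] [133. 136. 139.]
top spk [585.7 -95.6  54.1  54.1  11.9] [109. 114. 117.]
top plant [503.6 -48.8  52.9  52.9  88.6] [63. 77. 92.]
top mouse [483.2 360.3  53.5  89.7  87.9] [15. 34. 41.]
scene vase [568.6  30.9  35.2  32.3  63.4] [126. 137. 140.]
scene spk [585.  -95.7  57.6  60.3   9.7] [107. 114. 118.]
scene plant [495.8 -41.6  44.2  35.3  86.8] [61. 79. 93.]
scene mouse [483.9 363.5  57.4  90.   88.7] [15. 32. 41.]
now [370.2  30.5 292.2] [-3.142 -0.     3.141] q [ 0.08 -0.13  2.05 -0.    1.23 -1.49] open 0.998 gf 0.0 t 44.8
```

View pics/scene9.png

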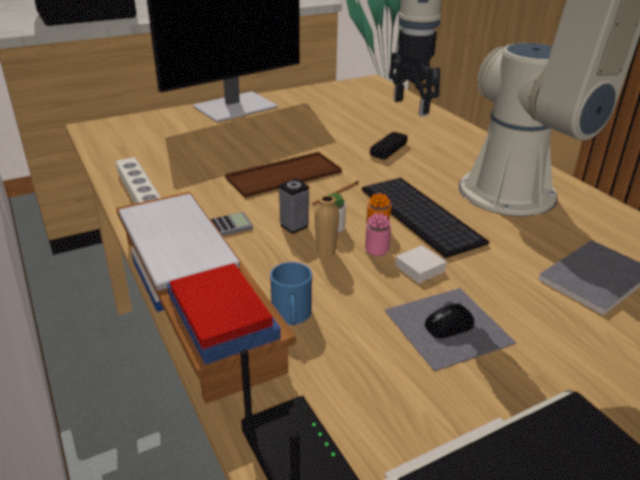

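The scene view shows the vase (327,225), loudspeaker (293,205) and succulent (340,212) back on their spots, about 2 mm off by the top camera. The mouse (450,320) is centred on the mat, and the bystanders are untouched.

```bash
python3 -c "
from rig import order
print(order.sign_off())"
```

```text
the job is handed in; nothing more can be done
None
```

The job is handed in: the mouse lies centred and straight on the mat, and the vase, succulent and loudspeaker stand upright within about 2 mm of their starting spots; the sign-off gave no verdict.

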